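# Index the spray carousel and open its air valve

## Task

With a fingertip, push the spray carousel round by one of its arms until the bowl (not the beaker) stands squarely in front of the spray nozzle, and leave it at rest there. Only then push the lever of the ball valve round until the valve is fully open, its lever in line with the pipe. The bowl and the beaker must stay standing on their seats and are not to be touched or lifted; leave the other things on the table where they are.

Things in the scene. Friction and masses are not known exactly. Their poses are not given: they have to be found in the camera images.
- station: Fixed plywood board on the table, 15 mm thick, x -130 to 240, y -120 to 290 mm in its frame. Origin: on the carousel's vertical axis at table height; x points from there to the brass spray nozzle, y left of that, z up. Copper air pipe, 14 mm thick, centre 55 mm above the table: along x at y 250, then along y at x 215, up to the nozzle (post at x 215, y 0, 132 mm high).
- carousel: Turns either way without stops about its vertical axis, which is the station's. Origin on that axis, 85 mm above the table; x along the bare spoke. Three level aluminium arms: the spoke and, 120 degrees to either side, two arms with 80 mm round seats centred 105 mm out; bowl on one, beaker on the other, which is which varies. Arms 14 mm wide, 78 to 92 mm high. Stiff (0.1 N m), stays where left.
- spray_spot (a point): Fixed point on the station where the bowl's centre must stand: 105 mm from the carousel's axis straight towards the nozzle, 98 mm above the table (height of the seats' tops).
- nozzle_tip (a point): The mouth of the brass nozzle, fixed on the station 185 mm from the carousel's axis, 120 mm above the table, blowing towards that axis.
- spoke_end (a point): End of the bare spoke, on its centre line: 152 mm from the carousel's axis, 85 mm above the table. Turns with the carousel. The spoke is a straight bar of 14 x 14 mm, free from 30 to 152 mm from the axis.
- valve_lever (a joint): Angle of the ball valve's lever (rad), counter-clockwise from above: 0 is shut (lever across the pipe, pointing along the station's +y, away from the carousel); 1.57 is fully open at a stop (lever in line with the pipe, pointing along the station's -x). Friction about 0.12 N m (2 N at 60 mm); it stays where it is left.
- valve_axis (a point): Fixed point on the lever's vertical turning axis, at the station's x 0, y 250 mm, 91 mm above the table (mid-height of the lever's grip).
- lever_end (a point): End of the valve lever: 90 mm from its axis. The black rubber grip, 14 mm wide, 12 mm high (85 to 97 mm above the table), takes the outer 58 mm of the lever.
- bowl: Red-clay bisque bowl, 108 mm across and 53 mm high, loose on one of the carousel's seats (may rock or slip if jerked). Origin at the centre of its underside.
- beaker: Red-clay bisque beaker, 67 mm across and 85 mm high, loose on the other seat. Origin at the centre of its underside.
- jar: Bystander: screw-lid jar, 58 mm across, 80 mm high, on the station's board near the bend of the pipe. Origin at the centre of its underside.
- spanner: Bystander: open spanner, 165 mm long, 8 mm thick, lying on the board between carousel and valve. Origin at the centre of its underside.
- spray_gun: Bystander: spray gun lying on the table at the right, 154 x 164 x 34 mm. Origin at the centre of its underside.
- tape: Bystander: roll of masking tape, 104 mm across, 24 mm high, near right on the table. Origin at the centre of its underside.
- tile: Bystander: L-shaped glaze test tile, 30 x 34 x 61 mm, standing on the table left of the board. Origin at the centre of its underside.
Mind the look-alikes: they are no part of the job. Leave any purple or yellow look-alike of the bowl alone.

How it is judged:
On the way, in this order (a step that is already met when the one before it is completed fails the run):
1. the bowl stands at rest in front of the nozzle, the valve still shut (horizontal distance between bowl and spray_spot below 0.02 m and linear speed of bowl below 0.02 m/s and value of joint valve_lever below 0.35 rad), for 0.3 s.
2. the valve is fully open (value of joint valve_lever above 1.45 rad), for 0.2 s.
At the end, for the whole second after the job is handed in: The bowl stands upright and at rest on its seat with its centre within 20 mm of the spray spot in front of the nozzle, the beaker still stands on its own seat, and the valve lever is within 0.12 rad (7 degrees) of fully open (horizontal distance between bowl and spray_spot below 0.02 m and z of bowl in the frame of spray_spot between -0.01 and 0.01 m and z of beaker in the frame of spray_spot between -0.01 and 0.01 m and angle between each of bowl, beaker's own z axis and vertical below 0.15 rad and linear speed of bowl below 0.02 m/s and value of joint valve_lever above 1.45 rad and angular speed of carousel below 0.1 rad/s); the robot touches nothing.
It fails at once if the valve is opened while the bowl is not in front of the nozzle (value of joint valve_lever above 0.35 rad and horizontal distance between bowl and spray_spot above 0.025 m).
It fails at once if the bowl or the beaker is lifted, or falls from its seat (z of any of bowl, beaker in the frame of spray_spot above 0.015 m or z of any of bowl, beaker in the frame of spray_spot below -0.015 m or angle between any of bowl, beaker's own z axis and vertical above 0.3 rad).
It fails at once if the robot touches the bowl or the beaker (contact force between any of the fingers, the arm and bowl above 0.5 N or contact force between any of the fingers, the arm and beaker above 0.5 N).
It fails at once if another thing on the table is moved more than 30 mm (distance of any of jar, spanner, spray_gun, tape, tile from where it was at the start of the episode above 0.03 m).
It also fails if it takes over 64 s, if anything falls off the work surface, if the arm or the gripper's body presses on something with over 40 N, if the wrist force passes 120 N, or if a joint passes its speed limit or range.

## Robot

A 7-joint arm with a two-finger parallel gripper is mounted at the origin on a cart in front of the work surface, level with it; the furniture and walls round the work are solid. World frame = base frame: x ahead of the robot, y to its left, z up, the work surface at z = 0. Lengths are in m, angles in rad, forces in N, time in s.
With the tool pointing down it reaches from about 0.4 to 0.85 m from the base axis. Payload 4.5 kg.
Tool frame: the origin (TCP) lies at the very end of the fingers, on their centre line; the grasp point (between the pads) lies 19 mm behind it (r.grip_point_offset is the distance from the TCP to the grasp point, in m); z points along the fingers, y is the line along which they close (so a half turn about z gives the same grasp; the last joint's range is limited). The gripper opens to 88 mm and grips with 3 to 60 N. Pads are 18 mm wide; open, the fingers measure 123 mm over their backs; the gripper's body (75 mm by 187 mm) begins 45 mm behind the grasp point.
Start: joints at [-1.161, 0.689, -0.195, 1.565, 0.157, 0.902, -0.215], TCP at [0.229, 0.581, 0.239] pointing down, gripper open.
Joint ranges: [-3.01, 3.01], [-0.46, 2.08], [-1.47, 1.51], [0.13, 2.56], [-1, 4.14], [0.04, 2.09], [-2.66, 2.66]. Speed limits (rad/s): [2.57, 2.57, 3.14, 3.14, 3.14, 3.14, 3.14].

## Interface

Orientations are given as a unit quaternion [x, y, z, w].
In Python, from plant import r gives the robot as it stands.
- The arm moves only by the tool carry_out, never from a script. Its argument "rows" is a list of rows, each a list of 3 entries, a list of its own where there are three numbers: the shift along the tool's x, y, z in cm, then the turn, a rotation vector about the tool's x, y, z in degrees, then the closure, from 0 (fully open) to 1 (shut). A call has 1 to 12 rows; each row is the pose to reach, as a shift and turn from the pose commanded when the call began, along the tool's axes at that moment; what a row does not reach only later rows make up. A row lasts 1/10 s, in which the tool goes at most 50 mm and 8.59 degrees, less where a joint would pass 70% of its speed; a pose out of reach is approached as far as the arm can. A call with a gripper value outside its range is refused whole. The fingers move at their own pace and stop on an object; "newtons" is the grip in N (left out, the last holds). Time passes only in rows, so rows that repeat a pose let the fingers close. It gives the time, the measured TCP pose, the force, the opening and the grip force at its end, in the units of the state.
- r.get_state(): the state, without advancing time (a new reading comes with each control period).
- r.snapshot(name): name is "side" or "top"; returns a dict with "image" (420x560x3 uint8, red, green, blue), "fx", "fy", "cx", "cy" (pixels), "pose" (4x4, takes a point from camera to world coordinates). Camera axes: x right, y up, looking along -z (the intrinsics and any distortion apply to the point x, -y, -z); pixel columns grow to the right and rows downward; lengths in m; the calibration is good to about 2 mm. A picture is of the moment at which its call begins. There is no depth.
- r.finish_job(): hands the job in; it is judged then, once.
The state is a dict: "clock": time; "q": joint angles; "qd": joint speeds; "joint_torque": joint torques, N m; "tool_pos": TCP position; "eef_rot": TCP orientation; "contact_force": force on the tool from outside, world axes, zero at the start; "moment": the same for the moment, N m; "opening": opening from 0.0 (shut) to 1.0 (fully open); "finger_force": force on a finger pad.
Only numpy, scipy, OpenCV 4.12 (cv2) and the standard library are available. Lean on these libraries where they do the work, as an engineer would, in place of code of your own. Each camera call takes 0.05 s, during which the arm holds its last target. There are 200 camera calls.

## Working session

There is one attempt and no reset: what is moved stays moved. The work goes in short steps, Python scripts to look and compute and a tool call to move; the robot and the scene stay as the last step left them, time stands still between calls to the robot, and variables do not carry over. Pictures are saved under pics/ and viewed, at most 10 in all, crops included, and the job is handed in when it is done.

Besides the shell and the picture viewer there is one more tool, called as name(argument=value, ...), one argument or row to a line, values as JSON. carry_out: Moves the arm, as the interface text tells. Its arguments: {"type":"object","properties":{"rows":{"type":"array"},"newtons":{"type":"number"}},"required":["rows"]}

```bash
mkdir -p pics; ls; python3 - <<'E'
from plant import r
import cv2,numpy as np
for n in("top","side"):
    s=r.snapshot(n); cv2.imwrite(f"pics/{n}0.png",s["image"][:,:,::-1])
    print(n,{k:(np.round(v,4).tolist() if k=="pose" else v) for k,v in s.items() if k!="image"})
print(r.get_state())
E
```

```text
pics
top {'fx': 400.8575801736275, 'fy': 400.8575801736275, 'cx': 278.51710957197764, 'cy': 208.16166762400007, 'pose': [[0.0008, 0.9826, -0.1858, 0.2665], [-1.0, 0.0017, 0.0047, 0.0919], [0.0049, 0.1858, 0.9826, 1.3076], [0.0, 0.0, 0.0, 1.0]]}
side {'fx': 532.2685244495458, 'fy': 532.2685244495458, 'cx': 286.60514830187896, 'cy': 201.66027629252676, 'pose': [[0.928, 0.1332, -0.3479, -0.0081], [-0.3721, 0.3737, -0.8496, -1.1735], [0.0168, 0.9179, 0.3963, 0.681], [0.0, 0.0, 0.0, 1.0]]}
{'clock': 0.1, 'q': array([-1.16120529,  0.68987093, -0.19453244,  1.56620151,  0.15729995,
        0.90251065, -0.21506771]), 'qd': array([-8.65637957e-04, -1.43886481e-03,  8.20104932e-04, -2.29001693e-03,
       -9.97315030e-06,  2.53436533e-04,  2.06081032e-04]), 'joint_torque': array([-3.20514962e-03, -5.28498459e+01, -1.27127722e+00, -1.53834540e+01,
       -5.24759910e-02,  2.00581104e-03,  4.83889323e-05]), 'tool_pos': array([0.22921284, 0.58086135, 0.23801903]), 'eef_rot': array([ 1.86736119e-01,  9.82409783e-01, -7.94051814e-04, -9.39697481e-05]), 'contact_force': array([-0.21567047,  0.51840842, -0.37107776]), 'moment': array([0.04046138, 0.03608466, 0.02843923]), 'finger_force': 0.0, 'opening': 1.0002285873211514}
```

View pics/top0.png

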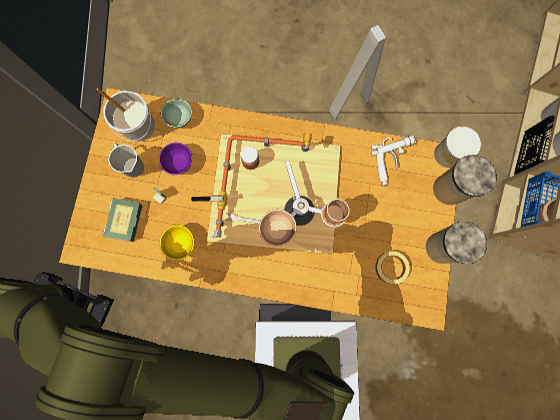

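View pics/side0.png

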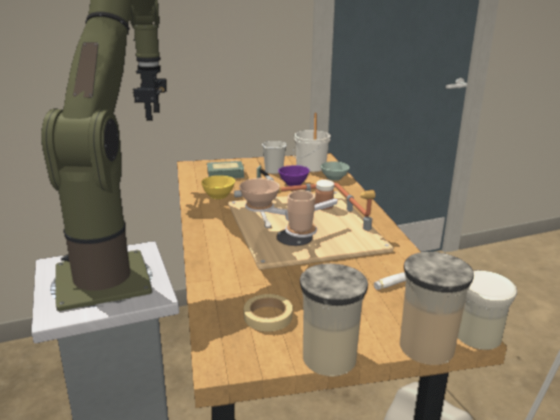

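The top view shows the carousel hub at about (300,205), bowl (278,227), beaker (335,212), spoke end (290,163), nozzle (306,140) and the valve's black lever grip at (205,199), pointing left. The side view agrees with this. Next I'll enlarge the top view and measure.

```bash
cat > h.py <<'E'
import numpy as np,cv2
from plant import r
def ray(s,u,v):
    d=np.array([(u-s["cx"])/s["fx"],-(v-s["cy"])/s["fy"],-1.]);P=s["pose"];return P[:3,3],P[:3,:3]@d
def onz(s,u,v,z):
    o,d=ray(s,u,v);return o+d*(z-o[2])/d[2]
def pix(s,p):
    P=s["pose"];c=P[:3,:3].T@(np.array(p)-P[:3,3]);return s["cx"]+s["fx"]*c[0]/-c[2],s["cy"]-s["fy"]*c[1]/-c[2]
def crop(n,name,u0,v0,w,h,k):
    s=r.snapshot(n);im=s["image"][v0:v0+h,u0:u0+w,::-1]
    cv2.imwrite("pics/"+name,cv2.resize(im,None,fx=k,fy=k,interpolation=cv2.INTER_CUBIC));return s
E
python3 - <<'E'
from h import *
s=crop("top","crop1.png",185,125,180,130,4.4)
for n,u,v,z in [("hub",300,205,.1),("spoke",290,163,.085),("bowl",278,227,.151),("beaker",335,211,.183),("grip",207,199,.091),("nozzle",306,140,.12),("boardTR",341,146,.015),("boardBL",210,240,.015),("boardBR",331,253,.015)]: print(n,onz(s,u,v,z).round(4))
E
```

```text
hub [0.5048 0.0202 0.1   ]
spoke [0.6435 0.0498 0.085 ]
bowl [0.4294 0.0878 0.151 ]
beaker [ 0.4711 -0.0746  0.183 ]
grip [0.525  0.3078 0.091 ]
nozzle [0.7074 0.0008 0.12  ]
boardTR [ 0.7253 -0.1255  0.015 ]
boardBL [0.4058 0.307  0.015 ]
boardBR [ 0.3644 -0.0832  0.015 ]
```

View pics/crop1.png

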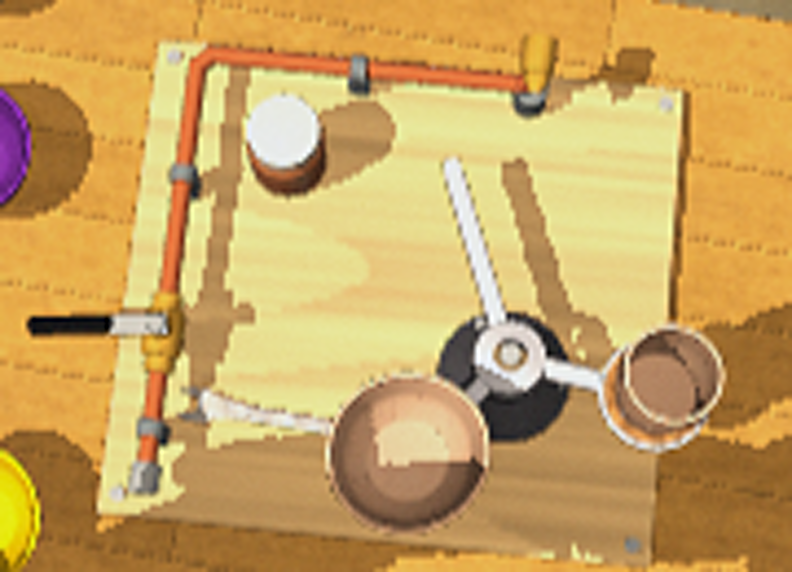

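The crop shows the board corners at crop px TL(160,42), TR(684,90), BR(650,562) and BL(98,513). It also shows the spoke from the hub (510,353) to its end (451,160), and the lever from the valve (163,325) to its end (30,325). I'll fit the station frame to these.

```bash
cat >> h.py <<'E'
def fit(A,B): # B = R A + t
    A,B=np.array(A),np.array(B);a=A-A.mean(0);b=B-B.mean(0)
    th=np.arctan2((a[:,0]*b[:,1]-a[:,1]*b[:,0]).sum(),(a*b).sum())
    R=np.array([[np.cos(th),-np.sin(th)],[np.sin(th),np.cos(th)]]);t=B.mean(0)-R@A.mean(0);return th,R,t
E
python3 - <<'E'
from h import *
s=r.snapshot("top")
c=lambda u,v:(185+(u+.5)/4.4-.5,125+(v+.5)/4.4-.5)
W=lambda u,v,z:onz(s,*c(u,v),z)[:2]
B=[W(160,42,.015),W(684,90,.015),W(650,562,.015),W(98,513,.015)]
A=[(.24,.29),(.24,-.12),(-.13,-.12),(-.13,.29)]
th,R,t=fit(A,B);print("th",np.degrees(th),"t",t,"res",(B-(np.array(A)@R.T+t)).round(4).tolist())
S=lambda p:(R.T@(np.array(p)-t)).round(4)
for n,u,v,z in [("hub",510,353,.105),("spoke",451,160,.092),("nozzle",532,95,.12),("leverend",30,325,.097),("valve",163,325,.095),("bowl",410,452,.151),("beakerseat",650,385,.1),("beaker",674,376,.183),("jar",284,132,.095)]:
    w=W(u,v,z);print(n,w.round(4),"station",S(w),np.degrees(np.arctan2(S(w)[1],S(w)[0])).round(1))
np.savez("st.npz",th=th,R=R,t=t)
for n,p in [("spot",(.105,0)),("valve",(0,.25)),("levend",(0,.34)),("openend",(-.09,.25))]:print(n,R@p+t)
E
```

```text
th -5.336228187530015 t [0.50320859 0.01757274] res [[-0.0027, -0.0026], [-0.0024, 0.0018], [0.0039, 0.0023], [0.0012, -0.0015]]
hub [0.5043 0.0189] station [0.001  0.0014] 54.5
spoke [0.648  0.0591] station [0.1403 0.0548] 21.3
nozzle [0.6871 0.0025] station [0.1845 0.0021] 0.7
leverend [0.5253 0.3547] station [-0.0093  0.3378] 91.6
valve [0.5259 0.2619] station [-1.000e-04  2.453e-01] 90.0
bowl [0.4284 0.0884] station [-0.0811  0.0636] 141.9
beakerseat [ 0.4828 -0.0787] station [-0.0114 -0.0978] -96.6
beaker [ 0.4739 -0.0827] station [-0.0199 -0.1026] -101.0
jar [0.6676 0.1789] station [0.1487 0.176 ] 49.8
spot [0.60775352 0.00780772]
valve [0.52645863 0.26648926]
levend [0.53482864 0.35609921]
openend [0.43684868 0.27485928]
```

carry_out(
  rows=[
    [[-2,-1.2,0],[0,0,-2],1],
    [[-5,-3,0],[0,0,-4],1],
    [[-9,-5.3,0],[0,0,-6],1],
    [[-13,-7.7,0],[0,0,-8],1],
    [[-17,-10,0],[0,0,-10],1],
    [[-21,-12.3,0],[0,0,-12],1],
    [[-25,-14.6,0],[0,0,-14],1],
    [[-29,-17,0],[0,0,-16],1],
    [[-33,-19.3,0],[0,0,-18],1],
    [[-37,-21.6,0],[0,0,-20],1],
    [[-40,-23.3,0],[0,0,-21.5],1],
    [[-42,-24.4,0],[0,0,-21.5],1],
  ],
)

```text
clock: 1.4
tool_pos: [0.5324, 0.1966, 0.2384]
eef_rot: [0.002, 1.0, -0.001, 0.0]
contact_force: [-0.0, 0.0, -0.2]
opening: 0.004
finger_force: 0.0
```

```bash
python3 - <<'E'
from h import *
from scipy.spatial.transform import Rotation as Ro
s=r.get_state();print(s["clock"],s["tool_pos"],Ro.from_quat(s["eef_rot"]).as_matrix().round(3).tolist(),s["q"].round(2),s["contact_force"])
E
```

```text
1.4 [0.53236054 0.19662537 0.23842211] [[-1.0, 0.004, 0.0], [0.004, 1.0, -0.002], [-0.0, -0.002, -1.0]] [-0.22  0.63 -0.36  1.74  0.28  0.83  0.85] [-0.03703189  0.01578126 -0.2280816 ]
```

carry_out(
  rows=[
    [[-2,-2.5,0],[0,0,0],1],
    [[-4.5,-5.5,1],[0,0,0],1],
    [[-7,-8.5,3],[0,0,0],1],
    [[-8,-10,5.5],[0,0,0],1],
    [[-8,-10,8.5],[0,0,0],1],
    [[-8,-10,11.5],[0,0,0],1],
    [[-8,-10,14],[0,0,0],1],
    [[-8,-10,15.5],[0,0,0],1],
    [[-8,-10,15.6],[0,0,0],1],
    [[-8,-10,15.6],[0,0,0],1],
  ],
)

```text
clock: 2.4
tool_pos: [0.6108, 0.1005, 0.0831]
eef_rot: [0.0, 1.0, 0.0, 0.0]
contact_force: [-0.4, -0.5, 0.2]
opening: 0.002
finger_force: 0.0
```

```bash
python3 - <<'E'
from h import *
s=crop("side","side1.png",180,130,240,160,3.3);st=r.get_state();print(st["tool_pos"],st["contact_force"])
# plan: arc about axis, radius .122, tool angle (world deg)
C=np.array([.504,.0185])
p=st["tool_pos"][:2]-C;print(np.hypot(*p),np.degrees(np.arctan2(p[1],p[0])))
E
```

```text
[0.61130797 0.10061582 0.08378919] [-0.23982235  0.24663383  0.12446997]
0.13512220005793438 37.4244838346504
```

View pics/side1.png

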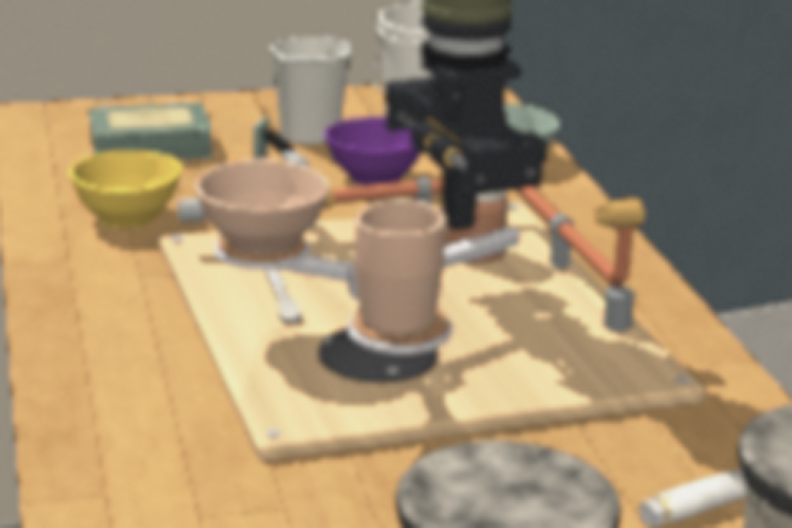

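The fingertip (crop px 458,222) is behind the spoke, beside the jar and touching nothing. Next I'll work out the sweep arc.

```bash
python3 - <<'E'
from h import *
C=np.array([.504,.0185]);P=np.array([.6110,.1005])
a=np.radians(np.r_[37.4,np.linspace(34.4,-108,48)]);rr=np.r_[np.linspace(.135,.125,9),np.full(40,.125)]
X=np.c_[C[0]+rr*np.cos(a),C[1]+rr*np.sin(a)];X[0]=P
for k in range(4):
    d=(X[12*k+1:12*k+13]-X[12*k])*100;print([[float(round(-x,1)),float(round(y,1))] for x,y in d])
E
```

```text
[[-0.3, -0.6], [-0.6, -1.3], [-0.9, -2.0], [-1.1, -2.6], [-1.2, -3.3], [-1.3, -4.0], [-1.4, -4.7], [-1.5, -5.3], [-1.6, -6.0], [-1.7, -6.6], [-1.8, -7.3], [-1.8, -8.0]]
[[0.0, -0.7], [0.0, -1.3], [0.1, -2.0], [0.2, -2.6], [0.4, -3.3], [0.6, -3.9], [0.8, -4.5], [1.0, -5.2], [1.3, -5.8], [1.6, -6.3], [1.9, -6.9], [2.3, -7.5]]
[[0.4, -0.5], [0.8, -1.0], [1.3, -1.5], [1.7, -2.0], [2.2, -2.4], [2.8, -2.8], [3.3, -3.2], [3.9, -3.6], [4.4, -3.9], [5.0, -4.2], [5.6, -4.4], [6.3, -4.6]]
[[0.6, -0.2], [1.3, -0.3], [1.9, -0.5], [2.6, -0.6], [3.2, -0.6], [3.9, -0.6], [4.6, -0.6], [5.2, -0.6], [5.9, -0.5], [6.5, -0.4], [7.2, -0.2], [7.8, -0.0]]
```

carry_out(
  rows=[
    [[-0.3,-0.6,0.2],[0,0,0],1],
    [[-0.6,-1.2,0.2],[0,0,0],1],
    [[-0.9,-1.8,0.2],[0,0,0],1],
    [[-1.1,-2.3,0.2],[0,0,0],1],
    [[-1.2,-2.8,0.2],[0,0,0],1],
    [[-1.3,-3.3,0.2],[0,0,0],1],
    [[-1.4,-3.9,0.2],[0,0,0],1],
    [[-1.5,-4.5,0.2],[0,0,0],1],
    [[-1.6,-5.2,0.2],[0,0,0],1],
    [[-1.7,-5.9,0.2],[0,0,0],1],
    [[-1.8,-6.6,0.2],[0,0,0],1],
    [[-1.8,-7.2,0.2],[0,0,0],1],
  ],
)

```text
clock: 3.65
tool_pos: [0.6282, 0.0273, 0.0806]
eef_rot: [0.001, 1.0, -0.0, -0.0]
contact_force: [-0.5, 1.1, -0.5]
opening: 0.004
finger_force: 0.4
```

```bash
python3 - <<'E'
from h import *
s=crop("top","crop2.png",185,125,180,130,4.4);st=r.get_state();print(st["tool_pos"],st["contact_force"],st["q"].round(2))
E
```

```text
[0.62818068 0.02564668 0.08049943] [-0.07512074 -1.59541562 -0.44685553] [ 0.05  0.91 -0.3   1.66  0.41  0.63  1.09]
```

View pics/crop2.png

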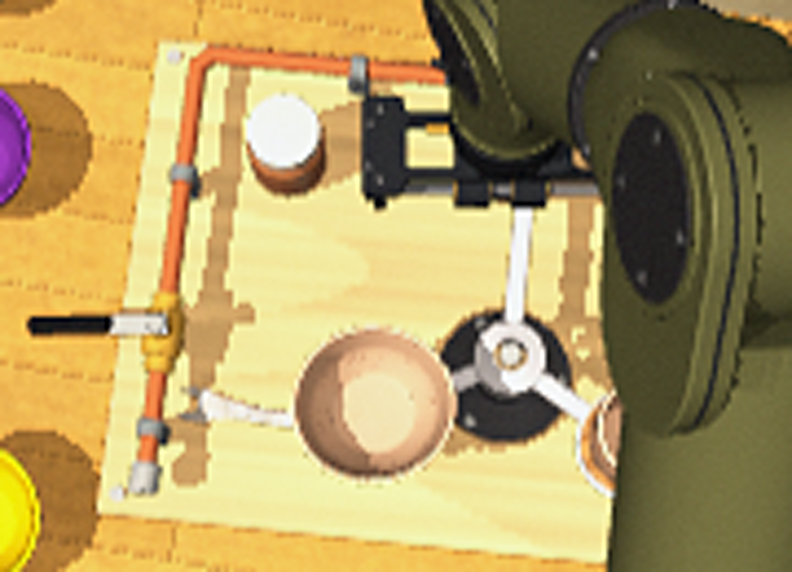

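The spoke now points to crop px (523,210). The bowl has moved to (375,402), still on its seat, and the beaker is turning under the raised elbow at the right. I'll continue the arc and check the elbow's height in a side view first.

```bash
python3 - <<'E'
from h import *
crop("side","side2.png",0,0,560,300,1.4)
C=np.array([.504,.0185]);P=np.array([.628,.026])
a=np.radians(np.linspace(3.5,-108,37))
X=np.c_[C[0]+.125*np.cos(a),C[1]+.125*np.sin(a)];X[0]=P
for k in range(3):
    d=(X[12*k+1:12*k+13]-X[12*k])*100;print([[float(round(-x,1)),float(round(y,1))] for x,y in d])
E
```

```text
[[-0.1, -0.7], [-0.1, -1.3], [-0.0, -2.0], [0.1, -2.7], [0.2, -3.3], [0.3, -4.0], [0.5, -4.7], [0.8, -5.3], [1.0, -5.9], [1.3, -6.5], [1.6, -7.1], [2.0, -7.7]]
[[0.4, -0.6], [0.8, -1.1], [1.3, -1.6], [1.7, -2.1], [2.2, -2.5], [2.8, -3.0], [3.3, -3.4], [3.9, -3.7], [4.4, -4.1], [5.0, -4.4], [5.7, -4.6], [6.3, -4.9]]
[[0.6, -0.2], [1.3, -0.4], [2.0, -0.5], [2.6, -0.6], [3.3, -0.7], [4.0, -0.7], [4.7, -0.7], [5.3, -0.6], [6.0, -0.5], [6.7, -0.4], [7.3, -0.3], [8.0, -0.1]]
```

View pics/side2.png

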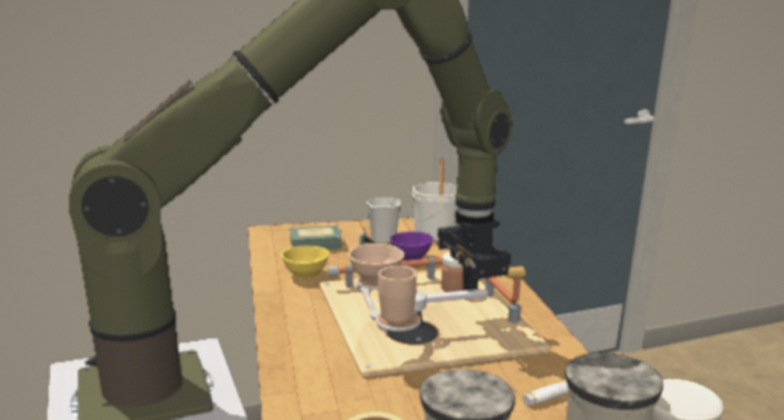

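The side view shows the elbow far above the beaker (at about 397,290) and the bowl, so the sweep is clear.

carry_out(
  rows=[
    [[-0.1,-0.6,0],[0,0,0],1],
    [[-0.1,-1.3,0],[0,0,0],1],
    [[0,-2.0,0],[0,0,0],1],
    [[0.1,-2.7,0],[0,0,0],1],
    [[0.2,-3.3,0],[0,0,0],1],
    [[0.3,-4.0,0],[0,0,0],1],
    [[0.5,-4.7,0],[0,0,0],1],
    [[0.8,-5.3,0],[0,0,0],1],
    [[1.0,-5.9,0],[0,0,0],1],
    [[1.3,-6.5,0],[0,0,0],1],
    [[1.6,-7.1,0],[0,0,0],1],
    [[2.0,-7.7,0],[0,0,0],1],
  ],
)

```text
clock: 4.95
tool_pos: [0.6082, -0.0491, 0.0807]
eef_rot: [0.0, 1.0, 0.0, 0.0]
contact_force: [0.4, 0.4, -0.0]
opening: 0.004
finger_force: 0.4
```

carry_out(
  rows=[
    [[0.4,-0.6,0],[0,0,0],1],
    [[0.8,-1.1,0],[0,0,0],1],
    [[1.3,-1.6,0],[0,0,0],1],
    [[1.7,-2.1,0],[0,0,0],1],
    [[2.2,-2.5,0],[0,0,0],1],
    [[2.8,-3.0,0],[0,0,0],1],
    [[3.3,-3.4,0],[0,0,0],1],
    [[3.9,-3.7,0],[0,0,0],1],
    [[4.4,-4.1,0],[0,0,0],1],
    [[5.0,-4.4,0],[0,0,0],1],
    [[5.7,-4.6,0],[0,0,0],1],
    [[6.3,-4.9,0],[0,0,0],1],
  ],
)

```text
clock: 6.15
tool_pos: [0.5447, -0.0979, 0.0807]
eef_rot: [0.0, 1.0, 0.0, -0.0]
contact_force: [0.0, 0.9, 0.2]
opening: 0.006
finger_force: 0.3
```

```bash
python3 - <<'E'
from h import *
s=crop("top","crop3.png",185,125,180,130,4.4);st=r.get_state();p=st["tool_pos"];print(p,st["contact_force"],st["q"].round(2))
p=p[:2]-[.504,.0185];print(np.hypot(*p),np.degrees(np.arctan2(p[1],p[0])))
E
```

```text
[ 0.5432187  -0.09872706  0.08057501] [-1.54893531 -1.19971775 -0.56216876] [ 0.26  0.85 -0.28  1.9   0.49  0.47  1.2 ]
0.12361346581857056 -71.50216641715829
```

View pics/crop3.png

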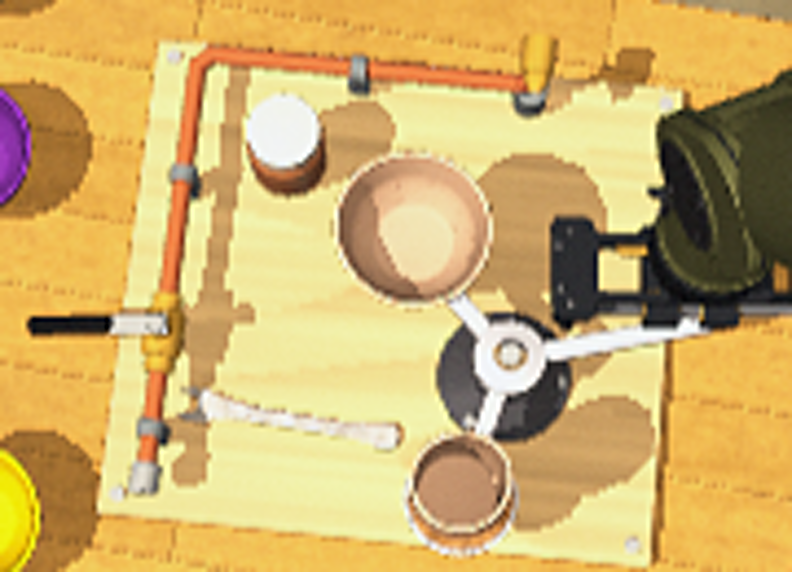

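The spoke now points right (hub 510,353 to about 695,325). The bowl is upright at (416,229), heading for the nozzle, and the beaker at (462,485) is on its seat. I'll push the last arc.

carry_out(
  rows=[
    [[0.6,-0.2,0],[0,0,0],1],
    [[1.3,-0.4,0],[0,0,0],1],
    [[2.0,-0.5,0],[0,0,0],1],
    [[2.6,-0.6,0],[0,0,0],1],
    [[3.3,-0.7,0],[0,0,0],1],
    [[4.0,-0.7,0],[0,0,0],1],
    [[4.7,-0.7,0],[0,0,0],1],
    [[5.3,-0.6,0],[0,0,0],1],
    [[6.0,-0.5,0],[0,0,0],1],
    [[6.5,-0.4,0],[0,0,0],1],
    [[6.9,-0.4,0],[0,0,0],1],
    [[7.1,-0.3,0],[0,0,0],1],
  ],
)

```text
clock: 7.4
tool_pos: [0.4737, -0.1009, 0.0807]
eef_rot: [0.0, 1.0, -0.0, -0.0]
contact_force: [0.7, -0.2, -1.1]
opening: 0.007
finger_force: 0.5
```

```bash
cat > m.py <<'E'
from h import *
s=crop("top",__import__("sys").argv[1],185,125,180,130,4.4);st=r.get_state();print(st["clock"],st["tool_pos"],st["contact_force"])
C=np.array([.504,.0185]);p=st["tool_pos"][:2]-C;print("tcp r,ang",np.hypot(*p),np.degrees(np.arctan2(p[1],p[0])))
im=s["image"];lab=cv2.cvtColor(im,cv2.COLOR_RGB2HSV);R_,G,B_=[im[:,:,i].astype(int) for i in range(3)]
m=((R_-B_>20)&(R_-B_<85)&(R_-G>12)).astype(np.uint8); m=cv2.morphologyEx(m,cv2.MORPH_OPEN,np.ones((3,3)))
for c in cv2.findContours(m[125:255,185:365],0,2)[0]:
    if cv2.contourArea(c)>200:
        (u,v),rad=cv2.minEnclosingCircle(c);u+=185;v+=125;w=onz(s,u,v,.151)[:2]
        print("blob crop",(u-185)*4.4,(v-125)*4.4,rad,cv2.contourArea(c),"w@.151",w.round(4),"ang",np.degrees(np.arctan2(*(w-C)[::-1])).round(1),np.hypot(*(w-C)).round(4))
E
python3 m.py crop4.png
```

```text
7.45 [ 0.47350803 -0.10069276  0.08065568] [-0.72780322 -0.59757551 -0.39260404]
tcp r,ang 0.1230311958966949 -104.3496924488158
blob crop 475.20000000000005 198.00000000000003 16.55304527282715 362.5 w@.151 [0.6014 0.0432] ang 14.2 0.1005
```

View pics/crop4.png

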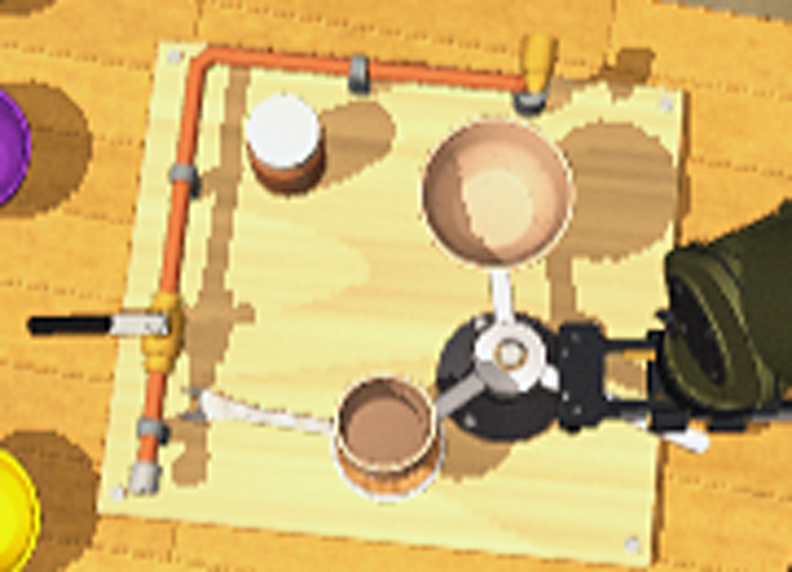

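The bowl's rim centre is at crop px (498,193), still a bit left of the hub–nozzle line (510,353 to 532,95). The beaker stands on its seat, and the spoke end is at about (698,440).

```bash
python3 - <<'E'
from h import *
s=r.snapshot("top");f=np.load("st.npz");R,t=f["R"],np.array([.504,.0185])
for n,u,v,z in [("bowl",498,193,.151),("spoke",697,438,.09),("nozzlepost",532,97,.12),("beaker",386,425,.183),("hub",510,353,.105)]:
    w=onz(s,185+(u+.5)/4.4-.5,125+(v+.5)/4.4-.5,z)[:2];p=R.T@(w-t);print(n,w.round(4),p.round(4),np.degrees(np.arctan2(p[1],p[0])).round(1))
E
```

```text
bowl [0.6062 0.0288] [0.1008 0.0197] 11.1
spoke [ 0.447 -0.112] [-0.0446 -0.1353] -108.2
nozzlepost [0.6856 0.0025] [0.1823 0.001 ] 0.3
beaker [0.4414 0.104 ] [-0.0703  0.0793] 131.5
hub [0.5043 0.0189] [0.0003 0.0004] 53.5
```

carry_out(
  rows=[
    [[0.4,0.1,0],[0,0,0],1],
    [[0.8,0.2,0],[0,0,0],1],
    [[1.2,0.4,0],[0,0,0],1],
    [[1.6,0.5,0],[0,0,0],1],
    [[1.9,0.6,0],[0,0,0],1],
    [[2.1,0.7,0],[0,0,0],1],
    [[2.1,0.7,0],[0,0,0],1],
  ],
)

```text
clock: 8.2
tool_pos: [0.4527, -0.0936, 0.0807]
eef_rot: [0.0, 1.0, -0.0, -0.001]
contact_force: [-0.7, -0.7, 0.1]
opening: 0.002
finger_force: 0.0
```

```bash
python3 m.py crop5.png
```

```text
8.25 [ 0.45286933 -0.09361282  0.08065491] [ 0.74304482  1.42207499 -0.78880295]
tcp r,ang 0.12322186935262786 -114.51604196918953
blob crop 506.00000000000006 195.8 16.620868682861328 355.0 w@.151 [0.603  0.0222] ang 2.1 0.0991
```

View pics/crop5.png

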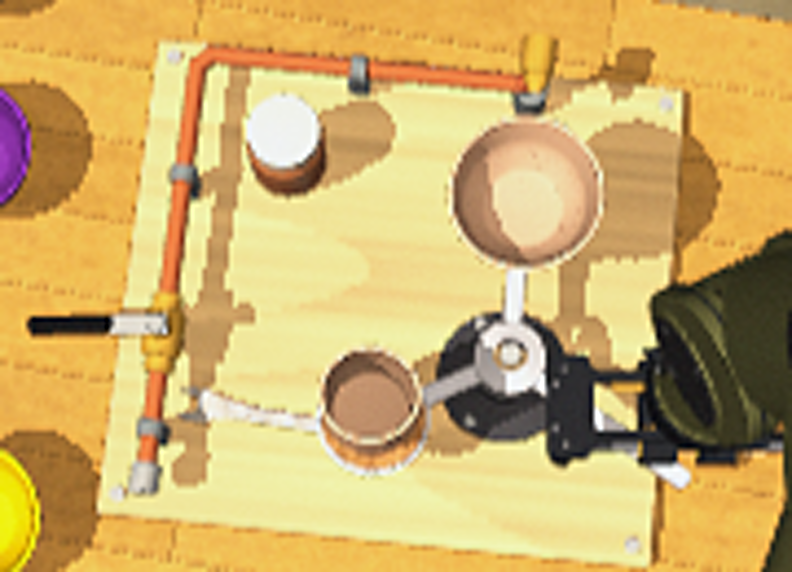

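The bowl's rim centre is now at (527,194), which works out to world y of about 0.0095 against the spot's 0.0087. That puts it squarely on the hub–nozzle line. I'll back off, rise, and go to the valve.

carry_out(
  rows=[
    [[-0.6,-0.3,0],[0,0,0],1],
    [[-1.4,-0.6,0],[0,0,0],1],
    [[-1.4,-0.6,-2],[0,0,0],1],
    [[-1.4,-0.6,-5],[0,0,0],1],
    [[-1.4,-0.6,-9],[0,0,0],1],
    [[-1.4,-0.6,-13],[0,0,0],1],
    [[-1.4,-0.6,-16],[0,0,0],1],
    [[-2,2,-17],[0,0,0],1],
    [[-3,6,-17],[0,0,0],1],
    [[-4,10,-17],[0,0,0],1],
    [[-5,14,-17],[0,0,0],1],
    [[-6,18,-17],[0,0,0],1],
  ],
)

```text
clock: 9.45
tool_pos: [0.5144, 0.0876, 0.2511]
eef_rot: [0.001, 1.0, 0.0, 0.0]
contact_force: [0.5, -0.9, 0.2]
opening: 0.004
finger_force: 0.0
```

carry_out(
  rows=[
    [[-1,4,0],[0,0,0],1],
    [[-2,8,0],[0,0,0],1],
    [[-3,12,0],[0,0,0],1],
    [[-4,16,0],[0,0,0],1],
    [[-5,20,0],[0,0,0],1],
    [[-5.5,23,0],[0,0,0],1],
    [[-5.8,24.6,0],[0,0,0],1],
    [[-5.8,24.6,0],[0,0,0],1],
  ],
)

```text
clock: 10.25
tool_pos: [0.5712, 0.3355, 0.2505]
eef_rot: [-0.001, 1.0, 0.001, -0.0]
contact_force: [-0.1, -0.5, 1.3]
opening: 0.005
finger_force: 0.0
```

```bash
python3 - <<'E'
from h import *
from scipy.spatial.transform import Rotation as Ro
s=r.get_state();print(s["clock"],s["tool_pos"],Ro.from_quat(s["eef_rot"]).as_matrix().round(3).tolist(),s["q"].round(2))
V=np.array([.527,.2675]);P=np.array([.571,.332])
# first approach, then arc of tcp: world angle from start to end
a=np.radians(np.linspace(60,154,25));X=np.c_[V[0]+.07*np.cos(a),V[1]+.07*np.sin(a)];X[0]=P
for k in range(2):
    d=(X[12*k+1:12*k+13]-X[12*k])*100;print([[float(round(-x,1)),float(round(y,1))] for x,y in d])
E
```

```text
10.25 [0.57119429 0.33552427 0.25054481] [[-1.0, -0.003, -0.001], [-0.003, 1.0, 0.003], [0.001, 0.003, -1.0]] [-0.39  0.75 -0.4   1.42  0.31  1.03  0.71]
[[1.3, -0.2], [1.8, 0.0], [2.2, 0.2], [2.7, 0.3], [3.1, 0.4], [3.6, 0.5], [4.1, 0.5], [4.6, 0.5], [5.0, 0.5], [5.5, 0.5], [6.0, 0.4], [6.4, 0.2]]
[[0.5, -0.2], [0.9, -0.3], [1.3, -0.6], [1.7, -0.8], [2.1, -1.1], [2.5, -1.4], [2.9, -1.7], [3.2, -2.0], [3.5, -2.4], [3.8, -2.8], [4.0, -3.2], [4.2, -3.6]]
```

carry_out(
  rows=[
    [[0,-0.3,3],[0,0,0],1],
    [[0,-0.3,7],[0,0,0],1],
    [[0,-0.3,11],[0,0,0],1],
    [[0,-0.3,14],[0,0,0],1],
    [[0,-0.3,16],[0,0,0],1],
    [[0,-0.3,16.4],[0,0,0],1],
    [[0,-0.3,16.4],[0,0,0],1],
    [[0,-0.3,16.4],[0,0,0],1],
  ],
)

```text
clock: 11.05
tool_pos: [0.5727, 0.3292, 0.0882]
eef_rot: [0.001, 1.0, 0.001, 0.001]
contact_force: [-0.1, 0.7, 0.1]
opening: 0.005
finger_force: 0.0
```

carry_out(
  rows=[
    [[0.7,-0.1,0],[0,0,0],1],
    [[1.3,-0.1,0],[0,0,0],1],
    [[1.8,0,0],[0,0,0],1],
    [[2.3,0.2,0],[0,0,0],1],
    [[2.8,0.3,0],[0,0,0],1],
    [[3.3,0.4,0],[0,0,0],1],
    [[3.8,0.5,0],[0,0,0],1],
    [[4.3,0.5,0],[0,0,0],1],
    [[4.8,0.5,0],[0,0,0],1],
    [[5.3,0.5,0],[0,0,0],1],
    [[5.9,0.4,0],[0,0,0],1],
    [[6.4,0.2,0],[0,0,0],1],
  ],
)

```text
clock: 12.25
tool_pos: [0.5069, 0.3318, 0.0868]
eef_rot: [0.0, 1.0, 0.0, -0.0]
contact_force: [2.9, 0.4, 0.1]
opening: 0.006
finger_force: 1.1
```

carry_out(
  rows=[
    [[0.5,-0.2,0],[0,0,0],1],
    [[0.9,-0.3,0],[0,0,0],1],
    [[1.3,-0.6,0],[0,0,0],1],
    [[1.7,-0.8,0],[0,0,0],1],
    [[2.1,-1.1,0],[0,0,0],1],
    [[2.5,-1.4,0],[0,0,0],1],
    [[2.9,-1.7,0],[0,0,0],1],
    [[3.2,-2.0,0],[0,0,0],1],
    [[3.5,-2.4,0],[0,0,0],1],
    [[3.8,-2.8,0],[0,0,0],1],
    [[4.0,-3.2,0],[0,0,0],1],
    [[4.1,-3.4,0],[0,0,0],1],
  ],
)

```text
clock: 13.45
tool_pos: [0.4662, 0.2967, 0.0867]
eef_rot: [0.0, 1.0, -0.0, -0.0]
contact_force: [1.6, 0.3, -0.5]
opening: 0.004
finger_force: 0.8
```

```bash
python3 m.py crop6.png
```

```text
13.5 [0.46616338 0.29651354 0.08667267] [0.77020686 1.50580583 0.34794172]
tcp r,ang 0.28057644192134207 97.75012837077453
blob crop 522.5455200195313 192.95674438476564 17.77367401123047 402.5 w@.151 [0.605  0.0109] ang -4.3 0.1013
```

View pics/crop6.png

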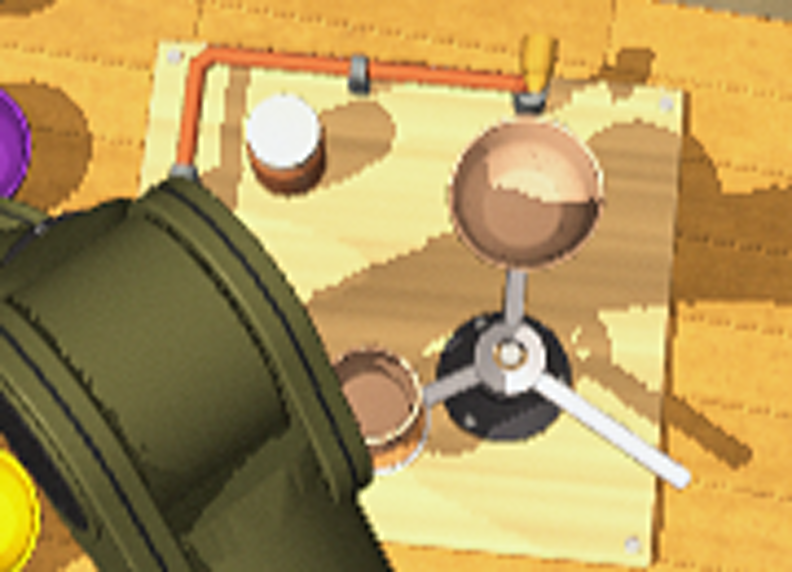

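The lever is hidden under the arm. The bowl (527,194) and the beaker (380,400) are undisturbed. I'll press on gently until the stop shows in the force.

carry_out(
  rows=[
    [[0.1,-0.3,0],[0,0,0],1],
    [[0.1,-0.5,0],[0,0,0],1],
    [[0.1,-0.5,0],[0,0,0],1],
  ],
)

```text
clock: 13.8
tool_pos: [0.4658, 0.2952, 0.087]
eef_rot: [-0.0, 1.0, 0.003, 0.001]
contact_force: [0.4, 5.3, -1.2]
opening: 0.006
finger_force: 2.8
```

carry_out(
  rows=[
    [[0,-0.3,0],[0,0,0],1],
    [[0,-0.4,0],[0,0,0],1],
    [[0,-0.4,0],[0,0,0],1],
    [[0,-0.4,0],[0,0,0],1],
  ],
)

```text
clock: 14.2
tool_pos: [0.4659, 0.295, 0.0872]
eef_rot: [-0.001, 1.0, 0.006, 0.001]
contact_force: [0.6, 10.4, -5.1]
opening: 0.004
finger_force: 5.3
```

The stop is firm: about 10 N with no further movement. I'll back off, rise clear, and check the lever from its colours.

carry_out(
  rows=[
    [[0,0.6,0],[0,0,0],1],
    [[0,2,0],[0,0,0],1],
    [[0,3,0],[0,0,0],1],
    [[0,3,-2],[0,0,0],1],
    [[0,3,-6],[0,0,0],1],
    [[0,4,-10],[0,0,0],1],
    [[0,8,-13],[0,0,0],1],
    [[1,12,-15],[0,0,0],1],
    [[2,16,-16],[0,0,0],1],
    [[4,20,-16],[0,0,0],1],
    [[6,24,-16],[0,0,0],1],
    [[8,28,-16],[0,0,0],1],
  ],
)

```text
clock: 15.4
tool_pos: [0.3842, 0.5696, 0.2466]
eef_rot: [0.0, 1.0, -0.001, -0.0]
contact_force: [0.5, 0.8, -0.1]
opening: 0.005
finger_force: 0.0
```

```bash
python3 - <<'E'
from h import *
s=r.snapshot("top");im=s["image"].astype(int);st=r.get_state();print(st["clock"],st["tool_pos"],st["contact_force"])
f=np.load("st.npz");R=f["R"];t=np.array([.504,.0185])
for a in (90,120,150,165,172,180,188):
    row=[]
    for rr in (.05,.065,.08):
        p=np.array([rr*np.cos(np.radians(a)),.25+rr*np.sin(np.radians(a))]);w=R@p+t
        u,v=pix(s,[*w,.097]);row.append((round(u),round(v),im[round(v),round(u)].tolist()))
    print(a,row)
sd=r.snapshot("side");ims=sd["image"].astype(int)
for a in (90,150,180):
    w=R@np.array([.07*np.cos(np.radians(a)),.25+.07*np.sin(np.radians(a))])+t;u,v=pix(sd,[*w,.094]);print("side",a,round(u),round(v),ims[round(v),round(u)].tolist())
g=im.sum(2);sub=(g<120)[195:250,190:240];ys,xs=np.nonzero(sub)
W=np.array([R.T@(onz(s,x+190,y+195,.097)[:2]-t)-[0,.25] for x,y in zip(xs,ys)])
if len(W):
    W=W[np.hypot(*W.T)<.1];print(len(W),W.mean(0),np.degrees(np.arctan2(W.mean(0)[1],W.mean(0)[0])),np.hypot(*W.T).min(),np.hypot(*W.T).max())
E
```

```text
15.45 [0.37609413 0.57820114 0.24650735] [-2.91304486  6.73337871  0.38385648]
90 [(204, 196, [239, 178, 77]), (199, 196, [240, 193, 88]), (194, 196, [240, 186, 82])]
120 [(205, 205, [231, 165, 69]), (200, 207, [156, 108, 47]), (196, 209, [150, 101, 44])]
150 [(210, 211, [140, 97, 41]), (207, 215, [165, 113, 48]), (204, 219, [161, 109, 49])]
165 [(214, 213, [195, 153, 94]), (212, 217, [190, 148, 92]), (210, 222, [240, 221, 143])]
172 [(216, 213, [44, 35, 26]), (214, 218, [194, 150, 93]), (213, 223, [187, 143, 87])]
180 [(218, 214, [27, 24, 22]), (217, 219, [27, 25, 22]), (217, 223, [28, 27, 26])]
188 [(220, 214, [27, 18, 18]), (220, 219, [163, 81, 49]), (220, 224, [135, 90, 70])]
side 90 265 171 [161, 133, 112]
side 150 249 176 [209, 164, 107]
side 180 248 181 [44, 41, 37]
80 [-0.06138565 -0.00103385] -179.03511865705852 0.03483602659045957 0.0879576275258271
```

The lever reads about 180°, so it is in line with the pipe. I'll let the arm settle, check the force, and make sure it's touching nothing.

carry_out(
  rows=[
    [[0,0,0],[0,0,0],1],
    [[0,0,0],[0,0,0],1],
    [[0,0,0],[0,0,0],1],
    [[0,0,0],[0,0,0],1],
    [[0,0,0],[0,0,0],1],
  ],
)

```text
clock: 16.0
tool_pos: [0.3865, 0.5676, 0.2469]
eef_rot: [0.001, 1.0, -0.0, 0.0]
contact_force: [0.1, -0.2, 1.4]
opening: 0.006
finger_force: 0.0
```

```bash
python3 - <<'E'
from h import *
st=r.get_state();print(st["clock"],st["tool_pos"],st["contact_force"],st["qd"].round(3))
if np.linalg.norm(st["contact_force"])<3: print(r.finish_job())
E
```

```text
16.0 [0.38650021 0.56762144 0.2469173 ] [ 0.07618652 -0.24210716  1.39667624] [-0.005  0.001 -0.006 -0.    -0.     0.     0.002]
the job is handed in; nothing more can be done
None
```

The job is handed in: the bowl measured about 1–2 mm from the spray spot, the valve lever is at its open stop in line with the pipe, and the arm is clear; the hand-in returned no verdict.

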